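# Restock a shelf board with wire spools

## Robot

A 7-joint arm with a two-finger parallel gripper is mounted at the origin on the work surface. World frame = base frame: x ahead of the robot, y to its left, z up, the work surface at z = 0. Lengths are in m, angles in rad, forces in N, time in s.
With the tool pointing down it reaches from about 0.425 to 0.875 m from the base axis. Payload 9.9 kg.
Tool frame: the origin (TCP) lies at the very end of the fingers, on their centre line; the grasp point (between the pads) lies 19 mm behind it; z points along the fingers, y is the line along which they close (so a half turn about z gives the same grasp; the last joint's range is limited). The gripper opens to 85 mm and grips with 20 to 120 N. Pads are 22 mm wide; open, the fingers measure 114 mm over their backs; the gripper's body (76 mm by 85 mm) begins 54 mm behind the grasp point. The pads swing forward as they close: fully open they stand 13 mm farther back than shut.
Start: joints at [1.231, 0.576, 0.025, 1.437, -0.015, 1.129, -0.057], TCP at [0.171, -0.653, 0.231] pointing down, gripper open.
Joint ranges: [-2.76, 2.76], [-0.34, 2.15], [-1.52, 1.57], [0.19, 2.46], [-1.09, 4.23], [0.17, 1.99], [-2.82, 2.82]. Speed limits (rad/s): [2.22, 2.22, 3.01, 3.01, 3.14, 3.14, 3.14].

## Interface

Orientations are given as a unit quaternion [w, x, y, z].
In Python, from cell import bot gives the robot as it stands. The module is installed in compiled form; this text tells all that it offers.
- The arm moves only by the shell command python3 -m inch 'ROWS' [OPENING]. ROWS is JSON, a list of rows, each a list of 2 entries, a list of its own where there are three numbers: the shift along the tool's x, y, z in cm, then the turn about the tool's z in rad. A call has 1 to 20 rows; each row is the pose to reach, as a shift and turn from the pose commanded when the call began, along the tool's axes at that moment; what a row does not reach only later rows make up. A row lasts 1/8 s, in which the tool goes at most 62.5 mm and 10.7 degrees, less where a joint would pass 70% of its speed; a pose out of reach is approached as far as the arm can. A call with a gripper value outside its range is refused whole. OPENING is the finger opening in cm, from 0 to 8.54, set as the call begins (- or left out, the last holds). The fingers move at their own pace and stop on an object; the grip force is fixed at half the most. Time passes only in rows, so rows that repeat a pose let the fingers close. It gives the time, the measured TCP pose, the force, the opening and the grip force at its end, in the units of the state.
- bot.state(): the state, without advancing time (a new reading comes with each control period).
- bot.snapshot(name): name is "scene" or "side" or "wrist"; returns (picture, depth): 400x640x3 uint8, red, green, blue; 400x640 float32, m along the optical axis (not along the pixel's ray), 0 where there is no reading.
- bot.get_calibration(name): a dict with "camera_matrix" (3x3 intrinsics, pixels), "dist" ([k1, k2, p1, p2, k3] as OpenCV has them; the pictures are not rectified), "pose" (4x4, takes a point from camera to world coordinates); the wrist camera has in their place "hand_eye" (4x4, takes a point from camera to tool coordinates, whose origin is the TCP and whose axes are the flange's). Camera axes: x right, y down, z forward; pixel columns grow to the right and rows downward; lengths in m; the calibration is good to about 2 mm. A picture is of the moment at which its call begins: read the wrist's pose just before it. get_calibration takes no time and is no camera call.
- bot.hand_in(): hands the job in; it is judged then, once.
Trained networks look in the newest picture that a camera, given by its name, has taken for a name from the list of things; names that differ only in an ending like _2 or _b are one class to them, and where a whole thing is asked for, a point or a joint stands for the part that bears it (a point fixed in the world has none). Each returns a list of dicts, best first, with "score" (0 to 1); they miss things now and then, are a little off and sometimes report something else, mostly with a low value. They report only what shows in the picture. A call takes as long as a camera call. They do not tell look-alikes from the thing itself.
- bot.masks_of(camera, label): "region" (400x640 bool, what is visible of it) and "box" ([left, top, right, bottom] in pixels, round what is visible of it).
The state is a dict: "t": time; "qpos": joint angles; "qd": joint speeds; "joint_efforts": joint torques, N m; "eef_pos": TCP position; "tool_rot": TCP orientation; "ft_force": force on the tool from outside, world axes, zero at the start; "ft_torque": the same for the moment, N m; "opening": opening from 0.0 (shut) to 1.0 (fully open); "grasp_force": force on a finger pad.
Only numpy, scipy, OpenCV 4.12 (cv2) and the standard library are available. Lean on these libraries where they do the work, as an engineer would, in place of code of your own. Each camera call takes 0.05 s, during which the arm holds its last target. There are 200 camera calls.

## Task

Restock the grey shelf board in this order: stand the empty cardboard tube straight behind the carton, stand the short fat spool straight in front of the black-flanged reel, lay the steel end cap centred on top of that short spool, and last stand the tall slim spool in the middle of the gap between the reel and the carton. In front means towards the robot and behind means away from it, square to the shelf board's edges; leave a clear gap of about 30 mm in front of the reel and behind the carton. Everything ends upright on the board, and the reel and the carton stay where they are.

Things in the scene. Friction and masses are not known exactly. Their poses are not given: they have to be found in the camera images.
- shelf_board: Fixed grey steel board on the bench, 320 mm (x) by 300 mm (y), flat top 30 mm above the bench. Origin: centre of its underside; x points away from the robot (turned up to 0.15 rad), y to the robot's left, z up. Reel and carton stand on it at x = 0, one at y = +100 mm, the other at y = -100 mm (either way round), so the middle between them is the board's centre.
- big_reel: Reel of silvery wire with two black round flanges, standing on the board with its axis upright: flange diameter 84 mm, height 60 mm, 0.9 kg, loose. Origin at the centre of its underside; axes parallel to the board's at the start. Stays where it is.
- carton: Closed brown cardboard carton with a paper strip on top, 60 x 60 mm, 70 mm high, 0.8 kg, loose, standing on the board and square to it. Origin at the centre of its underside; axes parallel to the board's. Stays where it is.
- tube: Empty brown cardboard tube, open at both ends, standing upright on the bench: outer diameter 44 mm, bore 35 mm, height 90 mm, 0.04 kg. Origin at the centre of its lower end, z up along it.
- short_spool: Short fat spool standing upright: solid-ended cardboard core of diameter 54 mm and height 70 mm, wound with silvery wire to diameter 70 mm from 8 to 42 mm above its foot; the top 28 mm is bare core, good to grip. About 0.4 kg. Origin at the centre of its underside, z up.
- end_cap: Steel end cap lying flat on the bench: disc of diameter 56 mm and 8 mm thick with a round hub on top, diameter 24 mm and 26 mm high (34 mm in all), good to grip. 0.08 kg. Origin at the centre of the disc's flat underside, z up.
- tall_spool: Tall slim spool standing upright: solid-ended cardboard core of diameter 44 mm and height 116 mm, wound with silvery wire to diameter 52 mm from 14 to 84 mm above its foot; the top 32 mm is bare core, good to grip. About 0.35 kg. Origin at the centre of its underside, z up.
Not all that is in view belongs to the job. There is more than one size of the end_cap; the job needs the smallest.

How it is judged:
By the outcome, as a careful person would: the job done as asked, in the order asked, and still so for the second after the job is handed in, with the robot touching nothing.
It also fails if it takes over 128 s, if anything falls off the work surface, if the arm or the gripper's body presses on something with over 40 N, if the wrist force passes 120 N, or if a joint passes its speed limit or range.

## Working session

There is one attempt and no reset: what is moved stays moved. The work goes in short steps, Python scripts to look and compute and a shell command to move; the robot and the scene stay as the last step left them, time stands still between calls to the robot, and variables do not carry over. Pictures are saved under pics/ and viewed, at most 14 in all, crops included, and the job is handed in when it is done.

```bash
mkdir -p pics; python3 - <<'E'
from cell import bot
import cv2,numpy as np
s=bot.state(); print(s)
for n in("scene","side"):
    p,d=bot.snapshot(n); cv2.imwrite(f"pics/{n}0.png",p[:,:,::-1]); np.savez(f"{n}0.npz",p=p,d=d)
    c=bot.get_calibration(n); print(n,c)
    for l in ["shelf_board","big_reel","carton","tube","short_spool","end_cap","tall_spool"]:
        print(l,[(round(m["score"],2),m["box"]) for m in bot.masks_of(n,l)])
print(bot.get_calibration("wrist"))
E
```

```text
{'t': 0.0, 'qpos': array([ 1.2311963 ,  0.57653072,  0.02479378,  1.43788792, -0.01497461,
        1.12904241, -0.05653015]), 'qd': array([-0.0002548 , -0.00048041, -0.00039547, -0.00087443, -0.00039912,
       -0.00064881, -0.0005096 ]), 'joint_efforts': array([-1.18116009e-04, -7.65745568e+01,  2.25055262e+00, -2.85968900e+01,
        1.53492799e-02,  1.26779551e-02, -3.58826458e-05]), 'eef_pos': array([ 0.17069789, -0.6525859 ,  0.23044958]), 'tool_rot': array([-8.29052317e-04,  9.91827931e-01,  1.27579961e-01, -1.48774569e-04]), 'ft_force': array([ 0.75023746, -0.02380137, -0.49755373]), 'ft_torque': array([-0.02152888, -0.0344688 , -0.01763304]), 'grasp_force': 0.0, 'opening': 0.9979224579680966}
scene {'camera_matrix': array([[428.06760941,   0.        , 319.16372864],
       [  0.        , 428.06760941, 200.40993611],
       [  0.        ,   0.        ,   1.        ]]), 'dist': array([-0.04974613,  0.        ,  0.        ,  0.        ,  0.        ]), 'pose': array([[-0.77733154,  0.53638722, -0.32870113,  0.82817558],
       [ 0.62908672,  0.66081604, -0.40935566,  0.43512084]
[... 1409 characters left out ...]
 356.7])]
tall_spool [(0.69, [289.4, 61.4, 308.8, 107.6]), (0.35, [379.6, 196.2, 422.3, 248.6])]
{'camera_matrix': array([[276.89774242,   0.        , 319.36951457],
       [  0.        , 276.89774242, 199.20588021],
       [  0.        ,   0.        ,   1.        ]]), 'dist': array([0.01430833, 0.        , 0.        , 0.        , 0.        ]), 'hand_eye': array([[-2.05211687e-04, -9.59378524e-01, -2.82121970e-01,
         7.13419175e-02],
       [ 9.99999664e-01, -4.20615442e-04,  7.02950584e-04,
        -3.88590495e-04],
       [-7.93060551e-04, -2.82121731e-01,  9.59378288e-01,
        -1.42545838e-01],
       [ 0.00000000e+00,  0.00000000e+00,  0.00000000e+00,
         1.00000000e+00]])}
```

View pics/scene0.png

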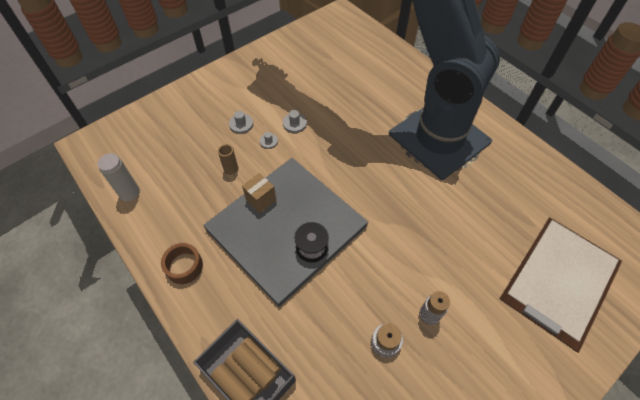

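View pics/side0.png

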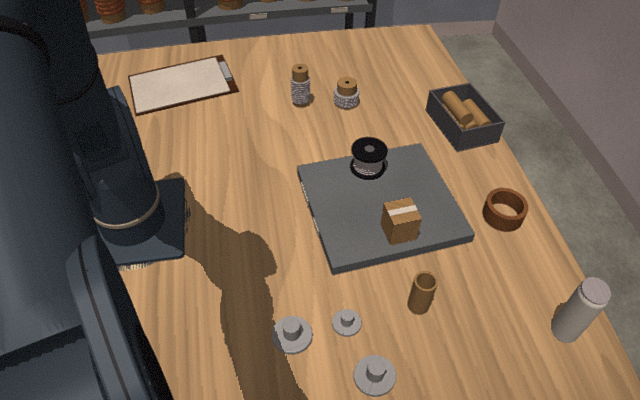

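The smallest of the three caps is at scene (269,140), side (347,322). The others are at scene (240,122) and (294,121), side (375,375) and (292,334). The tube stands at scene (228,159), side (422,293). The short spool is at scene (388,338), side (346,93), and the tall one at scene (435,305), side (300,85). The reel is at scene (312,240) and the carton at scene (259,193). Next I measure them all.

```bash
cat > h.py <<'E'
import cv2,numpy as np
from cell import bot
from scipy.spatial.transform import Rotation as R
def cloud(d,c,T,box):
    l,t,r,b=box; v,u=np.mgrid[t:b,l:r]; z=d[t:b,l:r].ravel()
    n=cv2.undistortPoints(np.c_[u.ravel(),v.ravel()].astype(np.float32)[:,None],c["camera_matrix"],c["dist"])[:,0]
    k=z>0; P=np.c_[n*z[:,None],z][k]
    return P@T[:3,:3].T+T[:3,3], np.c_[u.ravel(),v.ravel()][k]
def toolT(s):
    T=np.eye(4);q=s["tool_rot"];T[:3,:3]=R.from_quat([q[1],q[2],q[3],q[0]]).as_matrix();T[:3,3]=s["eef_pos"];return T
E
python3 - <<'E'
from h import *
B={"scene":dict(tube=(214,140,242,178),short=(368,320,408,360),tall=(415,285,456,328),cap=(258,130,280,152),capA=(226,106,256,138),capB=(281,106,309,134),reel=(290,218,332,265),carton=(238,170,278,214)),
"side":dict(tube=(406,268,440,318),short=(328,72,365,112),tall=(285,58,315,112),cap=(330,306,364,338),capA=(350,352,400,398),capB=(270,312,314,358),reel=(345,135,392,184),carton=(376,194,424,248))}
rng=np.random.default_rng(0)
for n in B:
    f=np.load(n+"0.npz");c=bot.get_calibration(n)
    # board
    for k,b in B[n].items():
        P,_=cloud(f["d"],c,c["pose"],b); z=P[:,2]; zt=np.percentile(z[z>z.min()],98); zt=np.sort(z)[-15:].mean()
        Q=P[z>zt-.006]; Q=Q[np.linalg.norm(Q[:,:2]-np.median(Q[:,:2],0),axis=1)<.06]
        (cx,cy),r=cv2.minEnclosingCircle(Q[:,:2].astype(np.float32))
        print(n,k,"ztop %.4f zlow %.4f"%(zt,np.percentile(z,5)),"mean",Q.mean(0).round(4),"circ",round(cx,4),round(cy,4),"r",round(r,4),len(Q))
        if "cap" in k:
            D=P[(z>.004)&(z<.013)]; (cx,cy),r=cv2.minEnclosingCircle(D[:,:2].astype(np.float32)); print("   disc",round(cx,4),round(cy,4),round(r,4))
    l=(195,150,375,315) if n=="scene" else (290,135,480,282)
    P,_=cloud(f["d"],c,c["pose"],l); Q=P[abs(P[:,2]-.03)<.006]; r=cv2.minAreaRect((Q[:,:2]*1000).astype(np.float32)); print("board",len(Q),np.median(Q[:,2]),r)
    T=P[P[:,2]<.012]; print(" bench z",np.median(T[:,2]))
E
```

```text
scene tube ztop 0.0921 zlow -0.0021 mean [ 0.5676 -0.3053  0.0894] circ 0.5663 -0.3062 r 0.0235 83
scene short ztop 0.0743 zlow -0.0021 mean [0.5602 0.3443 0.0706] circ 0.56 0.3442 r 0.0274 427
scene tall ztop 0.1197 zlow -0.0022 mean [0.4345 0.364  0.1166] circ 0.4337 0.3642 r 0.0224 300
scene cap ztop 0.0364 zlow -0.0019 mean [ 0.4205 -0.3192  0.0343] circ 0.4194 -0.3208 r 0.0132 43
   disc 0.4199 -0.3181 0.0458
scene capA ztop 0.0494 zlow -0.0020 mean [ 0.4471 -0.4314  0.0471] circ 0.4462 -0.4325 r 0.0166 72
   disc 0.4447 -0.4457 0.0756
scene capB ztop 0.0490 zlow -0.0019 mean [ 0.3143 -0.327   0.0465] circ 0.3146 -0.3283 r 0.0173 71
   disc 0.3045 -0.3426 0.0628
scene reel ztop 0.0942 zlow 0.0274 mean [0.5483 0.0563 0.0906] circ 0.549 0.0553 r 0.0426 733
scene carton ztop 0.1046 zlow -0.0008 mean [ 0.5678 -0.143   0.101 ] circ 0.5678 -0.1443 r 0.0406 394
board 10595 0.0301462905864891 ((609.2129516601562, -100.53515625), (415.68255615234375, 424.3622741699219), 5.533297538757324)
 bench z 0.00029421574585852817
side tube ztop 0.0908 zlow -0.0030 mean [ 0.5652 -0.3083  0.0881] ci
[... 263 characters left out ...]
.4183 -0.3221  0.0324] circ 0.418 -0.3216 r 0.0126 127
   disc 0.419 -0.3212 0.0284
side capA ztop 0.0481 zlow -0.0027 mean [ 0.4451 -0.4344  0.0452] circ 0.4454 -0.4342 r 0.0164 266
   disc 0.4454 -0.434 0.0389
side capB ztop 0.0481 zlow -0.0028 mean [ 0.3135 -0.3299  0.0453] circ 0.3137 -0.3293 r 0.0166 219
   disc 0.3089 -0.3296 0.0421
side reel ztop 0.0922 zlow -0.0021 mean [0.5465 0.0522 0.0889] circ 0.5464 0.0535 r 0.0436 711
side carton ztop 0.1023 zlow 0.0268 mean [ 0.5656 -0.1463  0.0988] circ 0.565 -0.1459 r 0.0424 669
board 12405 0.028635242751802403 ((633.2655029296875, -36.70732116699219), (479.9043273925781, 308.2430114746094), 6.283546447753906)
 bench z -0.0011877565984836913
```

```bash
python3 - <<'E'
import cv2
a=cv2.imread("pics/scene0.png")[100:180,210:315];b=cv2.imread("pics/side0.png")[265:400,265:445]
a=cv2.resize(a,(390,297),interpolation=3);b=cv2.resize(b,(396,297),interpolation=3)
cv2.imwrite("pics/crop1.png",cv2.hconcat([a,b]))
E
```

```text
(no output)
```

View pics/crop1.png

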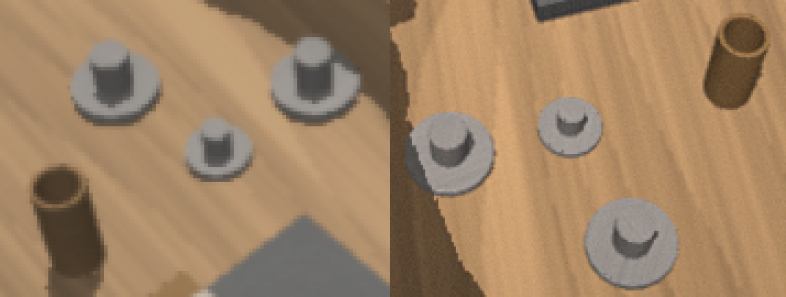

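Confirmed: the middle cap at (0.419,-0.3215) is the smallest. Its hub radius is about 12.6 mm and it is 34 mm high, against about 16.5 mm and 48 mm for the other two. The tube and spool heights also agree with the text. The line from carton to reel gives a board yaw of about 0.094, which I check next while working out the goals.

```bash
cat >> h.py <<'E'
Y=None
def go(x,y,z,head=.0937):
    s=bot.state();T=toolT(s);d=T[:3,:3].T@(np.array([x,y,z])-T[:3,3])*100
    h=np.arctan2(T[1,0],T[0,0]); print("shift cm",d.round(2),"turn",round((h-head+np.pi)%(2*np.pi)-np.pi,3),"rows",np.linalg.norm(d)/6.25)
E
python3 - <<'E'
from h import *
for n,l in(("scene",(195,150,375,315)),("side",(290,135,480,282))):
    f=np.load(n+"0.npz");c=bot.get_calibration(n)
    P,px=cloud(f["d"],c,c["pose"],l); col=f["p"][px[:,1],px[:,0]].astype(int)
    k=(abs(P[:,2]-.0295)<.006)&(np.ptp(col,axis=1)<22)
    Q=P[k]; m=np.zeros((900,900),np.uint8); ij=((Q[:,:2]-[.2,-.5])*1000).astype(int); m[ij[:,1],ij[:,0]]=255
    m=cv2.morphologyEx(m,cv2.MORPH_CLOSE,np.ones((9,9))); m=cv2.morphologyEx(m,cv2.MORPH_OPEN,np.ones((15,15)))
    cs=max(cv2.findContours(m,0,1)[0],key=cv2.contourArea); r=cv2.minAreaRect(cs); print(n,r[0][0]/1000+.2,r[0][1]/1000-.5,r[1:],np.radians(r[2]))
go(.566,-.307,.20)
E
```

```text
scene 0.5586007690429687 -0.04372320556640624 ((319.2080993652344, 301.07647705078125), 5.582605838775635) 0.09743485272769456
side 0.5550389404296875 -0.04822097778320311 ((320.11175537109375, 300.0195617675781), 5.381546497344971) 0.09392570522783802
shift cm [ 46.99 -23.47   3.13] turn 0.162 rows 8.419035880796383
```

The board measures 320 x 300 mm with yaw 0.095 and centre (0.557,-0.046), which agrees with the reel and carton.

```bash
python3 -m inch '[[[47,-23.5,3],0.16],[[47,-23.5,3],0.16],[[47,-23.5,3],0.16],[[47,-23.5,3],0.16],[[47,-23.5,3],0.16],[[47,-23.5,3],0.16],[[47,-23.5,3],0.16],[[47,-23.5,3],0.16],[[47,-23.5,3],0.16],[[47,-23.5,3],0.16],[[47,-23.5,3],0.16],[[47,-23.5,3],0.16]]' 8.5
cat >> h.py <<'E'
def wrist(zlo,zhi,near=None,rad=.06,name=None,ztop=True):
    s=bot.state();p,d=bot.snapshot("wrist");c=bot.get_calibration("wrist");T=toolT(s)@c["hand_eye"]
    if name: cv2.imwrite("pics/"+name,p[:,:,::-1])
    P,_=cloud(d,c,T,(0,0,640,400)); Q=P[(P[:,2]>zlo)&(P[:,2]<zhi)]
    if near is not None: Q=Q[np.linalg.norm(Q[:,:2]-near,axis=1)<rad]
    if len(Q)<5: print("none",len(Q)); return
    (x,y),r=cv2.minEnclosingCircle(Q[:,:2].astype(np.float32)); print("circ",round(x,4),round(y,4),"r",round(r,4),"mean",Q.mean(0).round(4),"zmax",np.sort(Q[:,2])[-10:].mean().round(4),len(Q))
E
python3 - <<'E'
from h import *
wrist(.078,.1,(.566,-.307),.05,"w1.png")
go(.566,-.307,.055)
E
```

```text
t: 2.3
eef_pos: [0.565, -0.3083, 0.2015]
tool_rot: [0.0, 0.999, 0.047, -0.0]
ft_force: [-0.2, -1.1, -0.3]
opening: 0.992
grasp_force: 0.0
circ 0.5667 -0.3065 r 0.0219 mean [ 0.5668 -0.3067  0.0882] zmax 0.0915 773
shift cm [ 0.11 -0.11 14.65] turn -0.0 rows 2.3445374963488046
```

View pics/w1.png

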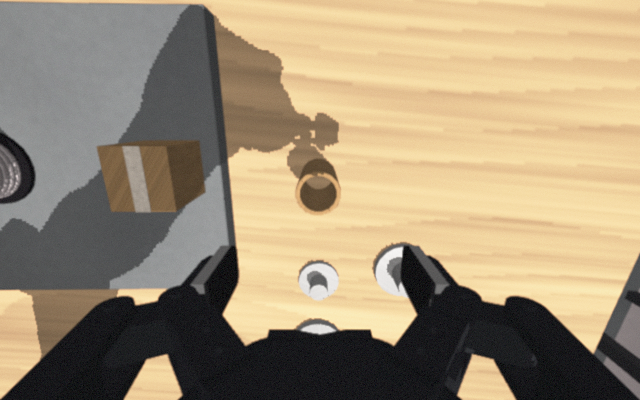

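Wrist view: the tube is centred at (318,190) with its rim at (0.5665,-0.307), which agrees with the other views. The carton is at (150,175) and the small cap at (318,280). I descend and grip.

```bash
python3 -m inch '[[[0.15,-0.15,5],0],[[0.15,-0.15,10],0],[[0.15,-0.15,13],0],[[0.15,-0.15,14.6],0],[[0.15,-0.15,14.6],0],[[0.15,-0.15,14.6],0]]' 
python3 -m inch '[[[0,0,0],0],[[0,0,0],0],[[0,0,0],0],[[0,0,0],0],[[0,0,0],0],[[0,0,0],0],[[0,0,0],0]]' 3
python3 -m inch '[[[0,0,-2],0],[[0,0,-7],0],[[0,0,-13],0],[[0,0,-15],0],[[0,0,-15],0]]' 
python3 -c "
from h import *
go(.6481,-.1371,.20)"
```

```text
t: 3.1
eef_pos: [0.5681, -0.3058, 0.0567]
tool_rot: [0.001, 0.999, 0.048, 0.001]
ft_force: [-0.5, -0.4, 0.6]
opening: 0.995
grasp_force: 0.0
t: 3.98
eef_pos: [0.5678, -0.3054, 0.0563]
tool_rot: [0.0, 0.999, 0.048, 0.001]
ft_force: [-0.1, 1.2, 6.1]
opening: 0.497
grasp_force: 60.0
t: 4.6
eef_pos: [0.5682, -0.3055, 0.2073]
tool_rot: [0.001, 0.999, 0.048, 0.002]
ft_force: [-0.1, -0.3, -1.0]
opening: 0.498
grasp_force: 60.9
shift cm [  9.56 -16.     0.73] turn 0.002 rows 2.9852793438904848
```

```bash
python3 -m inch '[[[9.6,-16,0],0],[[9.6,-16,0],0],[[9.6,-16,0],0],[[9.6,-16,0],0],[[9.6,-16,0],0],[[9.6,-16,0],0]]'
python3 -c "
from h import *
go(.649,-.1371,.088)"
```

```text
t: 5.35
eef_pos: [0.6467, -0.1385, 0.2046]
tool_rot: [0.0, 0.999, 0.047, -0.001]
ft_force: [-0.0, -0.6, -1.1]
opening: 0.501
grasp_force: 61.0
shift cm [ 0.26 -0.12 11.66] turn -0.0 rows 1.865481647069283
```

```bash
python3 -m inch '[[[0.2,-0.1,5],0],[[0.2,-0.1,9],0],[[0.2,-0.1,11],0],[[0.2,-0.1,11.5],0],[[0.2,-0.1,11.5],0],[[0.2,-0.1,11.5],0],[[0.2,-0.1,11.5],0]]'
python3 -c "
from h import *
go(.649,-.1371,.0865)
wrist(.03,.15,(.648,-.137),.035,'w2.png')"
```

```text
t: 6.22
eef_pos: [0.65, -0.1357, 0.0913]
tool_rot: [0.0, 0.999, 0.048, 0.001]
ft_force: [0.8, 0.7, -0.3]
opening: 0.502
grasp_force: 60.9
shift cm [-0.12  0.13  0.48] turn 0.002 rows 0.08234688360807361
circ 0.6479 -0.137 r 0.0351 mean [ 0.6532 -0.1363  0.1038] zmax 0.15 14628
```

View pics/w2.png

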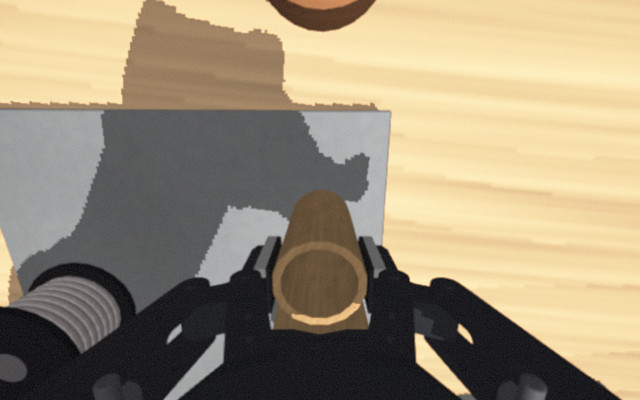

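The tube is upright in the fingers, its mouth at (318,282). I lower it the last 5 mm.

```bash
python3 -m inch '[[[-0.1,0.1,0.3],0],[[-0.1,0.1,0.4],0],[[-0.1,0.1,0.45],0],[[-0.1,0.1,0.45],0]]'

```

```text
t: 6.78
eef_pos: [0.6486, -0.1368, 0.0863]
tool_rot: [0.0, 0.999, 0.048, 0.0]
ft_force: [-0.8, -0.5, 5.4]
opening: 0.497
grasp_force: 61.3
```

```bash
python3 -m inch '[[[0,0,0],0],[[0,0,0],0],[[0,0,0],0],[[0,0,0],0]]' 6.5
python3 -m inch '[[[0,0,-2],0],[[0,0,-7],0],[[0,0,-13],0],[[0,0,-15],0],[[0,0,-15],0]]'  8.5
python3 -c "
from h import *
wrist(.11,.13,(.648,-.137),.035)
go(.5585,.343,.20)"
```

```text
t: 7.28
eef_pos: [0.6486, -0.1366, 0.0857]
tool_rot: [-0.0, 0.999, 0.048, -0.0]
ft_force: [-0.3, 0.5, -0.2]
opening: 0.762
grasp_force: 0.0
t: 7.9
eef_pos: [0.6495, -0.1368, 0.2377]
tool_rot: [0.0, 0.999, 0.048, 0.002]
ft_force: [0.7, -0.1, -0.4]
opening: 0.996
grasp_force: 0.0
circ 0.6475 -0.138 r 0.022 mean [ 0.648  -0.1381  0.1186] zmax 0.1217 707
shift cm [ -4.39 -48.6    3.58] turn 0.002 rows 7.828489321015359
```

```bash
python3 -m inch '[[[-4.4,-48.6,3],0],[[-4.4,-48.6,3],0],[[-4.4,-48.6,3],0],[[-4.4,-48.6,3],0],[[-4.4,-48.6,3],0],[[-4.4,-48.6,3],0],[[-4.4,-48.6,3],0],[[-4.4,-48.6,3],0],[[-4.4,-48.6,3],0],[[-4.4,-48.6,3],0],[[-4.4,-48.6,3],0]]'
python3 -c "
from h import *
wrist(.06,.085,(.559,.343),.05)
go(.5585,.343,.046)"
```

```text
t: 9.32
eef_pos: [0.5589, 0.3409, 0.2053]
tool_rot: [0.001, 0.999, 0.047, -0.0]
ft_force: [0.1, -0.5, -0.0]
opening: 0.994
grasp_force: 0.0
circ 0.5594 0.3447 r 0.027 mean [0.5605 0.3449 0.07  ] zmax 0.0721 2076
shift cm [-0.03 -0.21 15.96] turn -0.0 rows 2.553256851753969
```

```bash
python3 -m inch '[[[0,-0.3,5],0],[[0,-0.3,10],0],[[0,-0.3,14],0],[[0,-0.3,15.5],0],[[0,-0.3,15.9],0],[[0,-0.3,15.9],0],[[0,-0.3,15.9],0]]' 
python3 -m inch '[[[0,-0.3,0],0],[[0,-0.3,0],0],[[0,-0.3,0],0],[[0,-0.3,0],0],[[0,-0.3,0],0],[[0,-0.3,0],0]]' 4

```

```text
t: 10.25
eef_pos: [0.5589, 0.3465, 0.0484]
tool_rot: [-0.001, 0.999, 0.048, 0.001]
ft_force: [0.3, 0.4, 0.2]
opening: 0.996
grasp_force: 0.0
t: 11.0
eef_pos: [0.5585, 0.3484, 0.048]
tool_rot: [0.0, 0.999, 0.048, 0.001]
ft_force: [-0.7, -3.3, 8.5]
opening: 0.612
grasp_force: 60.9
```

```bash
python3 -m inch '[[[0,0,-2],0],[[0,0,-7],0],[[0,0,-13],0],[[0,0,-15],0],[[0,0,-15],0]]' 
python3 -c "
from h import *
go(.4413,.0443,.20)"
```

```text
t: 11.62
eef_pos: [0.5581, 0.3494, 0.1982]
tool_rot: [-0.001, 0.999, 0.048, 0.001]
ft_force: [0.5, 0.4, -5.7]
opening: 0.611
grasp_force: 64.7
shift cm [-14.55  29.25  -0.26] turn 0.002 rows 5.2270855831433085
```

```bash
python3 -m inch '[[[-14.6,29.2,-0.2],0],[[-14.6,29.2,-0.2],0],[[-14.6,29.2,-0.2],0],[[-14.6,29.2,-0.2],0],[[-14.6,29.2,-0.2],0],[[-14.6,29.2,-0.2],0],[[-14.6,29.2,-0.2],0],[[-14.6,29.2,-0.2],0],[[-14.6,29.2,-0.2],0]]' 
python3 -c "
from h import *
go(.4413,.0443,.085)"
```

```text
t: 12.75
eef_pos: [0.4408, 0.0458, 0.1984]
tool_rot: [-0.0, 0.999, 0.049, -0.0]
ft_force: [0.7, 0.5, -4.3]
opening: 0.611
grasp_force: 64.9
shift cm [ 0.04  0.16 11.34] turn 0.004 rows 1.8151777980692798
```

```bash
python3 -m inch '[[[0,0.1,5],0],[[0,0.1,9],0],[[0,0.1,11],0],[[0,0.1,11.4],0],[[0,0.1,11.4],0],[[0,0.1,11.4],0]]'
python3 -c "
from h import *
go(.4413,.0443,.078)
wrist(.085,.094,(.548,.054),.05,'w3.png')"
```

```text
t: 13.5
eef_pos: [0.4412, 0.0436, 0.0857]
tool_rot: [-0.0, 0.999, 0.048, 0.001]
ft_force: [0.9, 0.2, -4.0]
opening: 0.611
grasp_force: 64.8
shift cm [ 0.02 -0.07  0.77] turn 0.002 rows 0.12317569036244456
circ 0.5483 0.0548 r 0.0423 mean [0.5382 0.0539 0.09  ] zmax 0.0925 20112
```

View pics/w3.png

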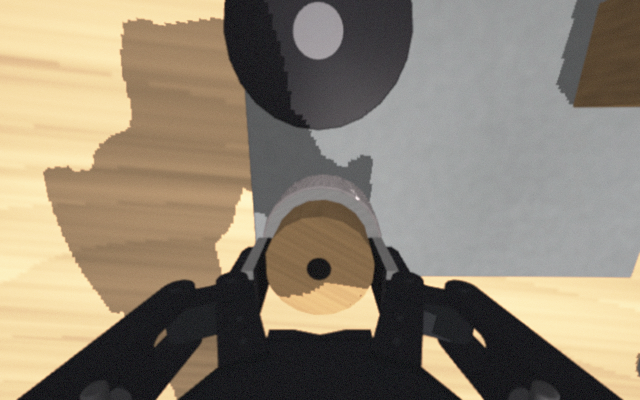

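The spool is held upright, its hole at (318,268), square in front of the reel at (318,60). I lower it.

```bash
python3 -m inch '[[[0,0,0.4],0],[[0,0,0.6],0],[[0,0,0.7],0],[[0,0,0.75],0],[[0,0,0.75],0]]'

```

```text
t: 14.18
eef_pos: [0.4409, 0.0433, 0.0779]
tool_rot: [-0.0, 0.999, 0.048, 0.001]
ft_force: [-0.5, -0.6, 6.8]
opening: 0.614
grasp_force: 66.3
```

```bash
python3 -m inch '[[[0,0,0],0],[[0,0,0],0],[[0,0,0],0],[[0,0,0],0]]' 8
python3 -m inch '[[[0,0,-2],0],[[0,0,-7],0],[[0,0,-13],0],[[0,0,-15],0],[[0,0,-15],0]]' 
python3 -c "
from h import *
wrist(.093,.106,(.441,.044),.045)
go(.419,-.3215,.20)"
```

```text
t: 14.68
eef_pos: [0.4405, 0.0433, 0.0773]
tool_rot: [-0.0, 0.999, 0.048, -0.0]
ft_force: [-0.3, 0.0, 0.2]
opening: 0.938
grasp_force: 0.0
t: 15.3
eef_pos: [0.4413, 0.0435, 0.2288]
tool_rot: [-0.0, 0.999, 0.048, 0.002]
ft_force: [-0.3, -0.5, -0.1]
opening: 0.942
grasp_force: 0.0
circ 0.4421 0.0399 r 0.0271 mean [0.4431 0.0403 0.1   ] zmax 0.102 2142
shift cm [-5.64 36.12  2.74] turn 0.002 rows 5.864929541515587
```

```bash
python3 -m inch '[[[-5.6,36.1,2.7],0],[[-5.6,36.1,2.7],0],[[-5.6,36.1,2.7],0],[[-5.6,36.1,2.7],0],[[-5.6,36.1,2.7],0],[[-5.6,36.1,2.7],0],[[-5.6,36.1,2.7],0],[[-5.6,36.1,2.7],0],[[-5.6,36.1,2.7],0]]' 4.5
cat >> h.py <<'E'
def fixed(items,save=None):
    for n in("scene","side"):
        p,d=bot.snapshot(n);c=bot.get_calibration(n); P,_=cloud(d,c,c["pose"],(0,0,640,400))
        if save: cv2.imwrite(f"pics/{n}{save}.png",p[:,:,::-1])
        for k,(x,y,z,r) in items.items():
            Q=P[(np.linalg.norm(P[:,:2]-[x,y],axis=1)<r)&(abs(P[:,2]-z)<.005)]
            if len(Q)<5: print(n,k,"none");continue
            (a,b),rr=cv2.minEnclosingCircle(Q[:,:2].astype(np.float32)); print(n,k,"circ",round(a,4),round(b,4),round(rr,4),"mean",Q.mean(0).round(4),len(Q))
IT=dict(reel=(.548,.054,.09,.06),carton=(.5665,-.145,.1,.06),short=(.442,.042,.1,.045),tube=(.648,-.137,.12,.04))
E
python3 -c "
from h import *
fixed(IT)
wrist(.028,.04,(.419,-.3215),.03)
go(.419,-.3215,.013)"
```

```text
t: 16.48
eef_pos: [0.4195, -0.3198, 0.1998]
tool_rot: [-0.001, 0.999, 0.049, -0.0]
ft_force: [1.1, -1.0, -0.2]
opening: 0.527
grasp_force: 0.0
scene reel circ 0.5482 0.0553 0.0426 mean [0.5487 0.0565 0.0902] 847
scene carton circ 0.5666 -0.1442 0.0419 mean [ 0.5679 -0.1419  0.1002] 479
scene short circ 0.4421 0.0421 0.028 mean [0.4428 0.042  0.1001] 321
scene tube circ 0.648 -0.1374 0.0228 mean [ 0.6487 -0.1362  0.1195] 111
side reel none
side carton circ 0.5778 -0.1502 0.0493 mean [ 0.5665 -0.1474  0.0987] 711
side short circ 0.4414 0.0394 0.0281 mean [0.4349 0.0389 0.0986] 256
side tube circ 0.6448 -0.1396 0.0234 mean [ 0.6466 -0.1398  0.1179] 128
circ 0.4198 -0.3203 r 0.012 mean [ 0.4203 -0.3204  0.0339] zmax 0.0354 335
shift cm [-0.08  0.12 18.73] turn 0.004 rows 2.9975845211530454
```

The short spool sits 107 mm in front of the reel and about 3 mm to the side, which is fine. Now the cap.

```bash
python3 -m inch '[[[0,0.1,6],0],[[0,0.1,12],0],[[0,0.1,16],0],[[0,0.1,18],0],[[0,0.1,18.5],0],[[0,0.1,18.6],0],[[0,0.1,18.6],0]]' 
python3 -m inch '[[[0,0,0],0],[[0,0,0],0],[[0,0,0],0],[[0,0,0],0],[[0,0,0],0],[[0,0,0],0]]' 1

```

```text
t: 17.5
eef_pos: [0.42, -0.3226, 0.0153]
tool_rot: [0.0, 0.999, 0.048, 0.001]
ft_force: [0.9, 0.1, -0.7]
opening: 0.53
grasp_force: 0.0
t: 18.25
eef_pos: [0.4197, -0.3225, 0.0153]
tool_rot: [0.0, 0.999, 0.048, 0.001]
ft_force: [-0.8, 2.3, 8.5]
opening: 0.253
grasp_force: 58.3
```

```bash
python3 -m inch '[[[0,0,-2],0],[[0,0,-8],0],[[0,0,-14],0],[[0,0,-19],0],[[0,0,-19],0],[[0,0,-19],0]]' 
python3 -c "
from h import *
go(.442,.041,.20)"
```

```text
t: 19.0
eef_pos: [0.419, -0.3219, 0.204]
tool_rot: [-0.0, 0.999, 0.048, -0.0]
ft_force: [-0.6, -0.6, -1.2]
opening: 0.255
grasp_force: 59.0
shift cm [  5.77 -35.91   0.41] turn 0.002 rows 5.818987427485155
```

```bash
python3 -m inch '[[[5.8,-35.9,0],0],[[5.8,-35.9,0],0],[[5.8,-35.9,0],0],[[5.8,-35.9,0],0],[[5.8,-35.9,0],0],[[5.8,-35.9,0],0],[[5.8,-35.9,0],0],[[5.8,-35.9,0],0],[[5.8,-35.9,0],0],[[5.8,-35.9,0],0]]' 
python3 - <<'E'
from h import *
import time
a=np.array([bot.state()["eef_pos"] for _ in range(5)]);print(a)
go(.442,.041,.125)
E
```

```text
t: 20.25
eef_pos: [0.4427, 0.0394, 0.2041]
tool_rot: [0.0, 0.999, 0.047, -0.0]
ft_force: [1.0, 0.0, -1.7]
opening: 0.256
grasp_force: 59.2
[[0.44266525 0.0394238  0.20409899]
 [0.44266525 0.0394238  0.20409899]
 [0.44266525 0.0394238  0.20409899]
 [0.44266525 0.0394238  0.20409899]
 [0.44266525 0.0394238  0.20409899]]
shift cm [-0.05 -0.16  7.91] turn 0.0 rows 1.2658798679403882
```

```bash
python3 -m inch '[[[0,-0.1,4],0],[[0,-0.1,7],0],[[0,-0.1,7.8],0],[[0,-0.1,7.8],0],[[0,-0.1,7.8],0]]' 
python3 - <<'E'
from h import *
a=[]
for i in range(8):
    p,d=bot.snapshot("wrist"); a.append(bot.state()["eef_pos"])
print(np.mean(a,0),np.std(a,0))
p=cv2.resize(p[150:370,200:440],(720,660))[:590]; cv2.imwrite("pics/w4.png",p[:,:,::-1])
fixed(dict(hub=(.442,.041,.142,.03),reel=IT["reel"],disc=(.442,.041,.116,.04)))
E
```

```text
t: 20.88
eef_pos: [0.4434, 0.0415, 0.1273]
tool_rot: [-0.0, 0.999, 0.048, 0.001]
ft_force: [0.4, -0.3, -0.1]
opening: 0.253
grasp_force: 59.2
[0.44302483 0.04158668 0.12689753] [2.10924882e-04 2.12572157e-05 2.68323409e-04]
scene hub circ 0.4489 0.0429 0.0244 mean [0.4481 0.0433 0.1432] 64
scene reel circ 0.5478 0.0552 0.0427 mean [0.5489 0.0564 0.0901] 847
scene disc circ 0.4435 0.0429 0.0279 mean [0.4544 0.0492 0.1183] 163
side hub circ 0.4373 0.0348 0.0216 mean [0.4371 0.0291 0.1426] 50
side reel circ 0.5466 0.0542 0.0441 mean [0.5462 0.0519 0.0887] 750
side disc circ 0.4419 0.0402 0.03 mean [0.4387 0.0319 0.1171] 268
```

View pics/w4.png

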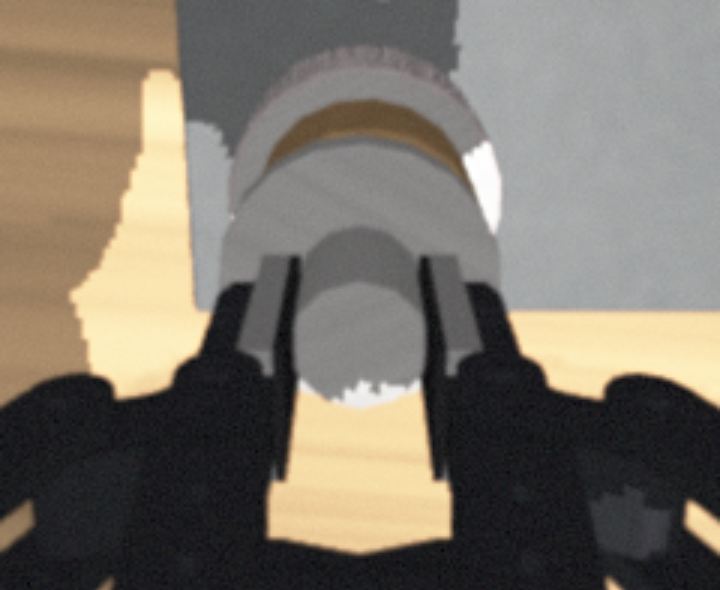

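The cap is held level above the spool, with the disc centred at column 360 and the spool at about 366, so the offset is about 1 mm. I correct that and lower it.

```bash
python3 -m inch '[[[-0.1,0.08,0],0],[[-0.1,0.08,0.5],0],[[-0.1,0.08,0.9],0],[[-0.1,0.08,1.05],0],[[-0.1,0.08,1.15],0],[[-0.1,0.08,1.15],0]]' 
```

```text
t: 22.12
eef_pos: [0.4417, 0.0406, 0.1153]
tool_rot: [-0.0, 0.999, 0.048, 0.0]
ft_force: [-3.1, -0.5, 11.0]
opening: 0.251
grasp_force: 60.6
```

```bash
python3 -m inch '[[[0,0,0],0],[[0,0,0],0],[[0,0,0],0],[[0,0,0],0]]' 4.5
python3 -m inch '[[[0,0,-2],0],[[0,0,-5],0],[[0,0,-10],0],[[0,0,-14],0],[[0,0,-14],0],[[0,0,-14],0]]' 8.5
python3 - <<'E'
from h import *
wrist(.125,.14,(.442,.041),.03); wrist(.103,.114,(.442,.041),.045)
go(.4332,.3628,.25)
E
```

```text
t: 22.62
eef_pos: [0.4418, 0.0406, 0.1148]
tool_rot: [-0.0, 0.999, 0.048, -0.0]
ft_force: [0.3, -0.7, -0.1]
opening: 0.528
grasp_force: 0.0
t: 23.38
eef_pos: [0.4414, 0.0406, 0.2543]
tool_rot: [0.0, 0.999, 0.048, -0.0]
ft_force: [-1.1, -0.0, -0.2]
opening: 0.994
grasp_force: 0.0
circ 0.4419 0.0407 r 0.012 mean [0.4426 0.0407 0.1336] zmax 0.1356 466
circ 0.4418 0.0406 r 0.028 mean [0.4446 0.0409 0.108 ] zmax 0.1117 1532
shift cm [  2.3  -32.16   0.36] turn 0.002 rows 5.158484446738246
```

The cap is flat on the spool at (0.4418,0.0406). The tall spool is last.

```bash
python3 -m inch '[[[2.3,-32.2,0.4],0],[[2.3,-32.2,0.4],0],[[2.3,-32.2,0.4],0],[[2.3,-32.2,0.4],0],[[2.3,-32.2,0.4],0],[[2.3,-32.2,0.4],0],[[2.3,-32.2,0.4],0],[[2.3,-32.2,0.4],0],[[2.3,-32.2,0.4],0],[[2.3,-32.2,0.4],0]]' 
python3 - <<'E'
from h import *
wrist(.108,.125,(.4332,.3628),.04)
go(.4332,.3628,.088)
E
```

```text
t: 24.72
eef_pos: [0.4342, 0.3624, 0.2511]
tool_rot: [-0.0, 0.999, 0.047, 0.0]
ft_force: [0.7, -0.1, 0.2]
opening: 0.998
grasp_force: 0.0
circ 0.434 0.3647 r 0.0222 mean [0.435  0.3648 0.1159] zmax 0.1179 1373
shift cm [-1.000e-01 -1.000e-02  1.631e+01] turn 0.001 rows 2.6093266906436714
```

```bash
python3 -m inch '[[[0,-0.1,6],0],[[0,-0.1,12],0],[[0,-0.1,15],0],[[0,-0.1,16.2],0],[[0,-0.1,16.2],0],[[0,-0.1,16.2],0]]' 
python3 -m inch '[[[0,0,0],0],[[0,0,0],0],[[0,0,0],0],[[0,0,0],0],[[0,0,0],0],[[0,0,0],0],[[0,0,0],0]]' 3
python3 -m inch '[[[0,0,-2],0],[[0,0,-7],0],[[0,0,-13],0],[[0,0,-18],0],[[0,0,-18],0],[[0,0,-18],0]]'
python3 -c "
from h import *
go(.558,.2,.266);go(.5571,-.0455,.266)"
```

```text
t: 25.52
eef_pos: [0.4345, 0.365, 0.0903]
tool_rot: [-0.001, 0.999, 0.048, 0.001]
ft_force: [0.2, -0.1, -0.2]
opening: 0.997
grasp_force: 0.0
t: 26.4
eef_pos: [0.434, 0.3647, 0.0897]
tool_rot: [-0.0, 0.999, 0.048, 0.0]
ft_force: [-1.4, -0.6, 7.0]
opening: 0.495
grasp_force: 60.3
t: 27.15
eef_pos: [0.4331, 0.3638, 0.2678]
tool_rot: [0.001, 0.999, 0.048, -0.001]
ft_force: [-1.0, -1.5, -4.4]
opening: 0.497
grasp_force: 62.5
shift cm [10.86 17.5   0.19] turn 0.002 rows 3.2952894762177665
shift cm [ 8.42 41.93  0.22] turn 0.002 rows 6.842288784421771
```

```bash
python3 -m inch '[[[8.4,41.9,0],0],[[8.4,41.9,0],0],[[8.4,41.9,0],0],[[8.4,41.9,0],0],[[8.4,41.9,0],0],[[8.4,41.9,0],0],[[8.4,41.9,0],0],[[8.4,41.9,0],0],[[8.4,41.9,0],0],[[8.4,41.9,0],0],[[8.4,41.9,0],0]]' 
python3 - <<'E'
from h import *
go(.557,-.0452,.130)
E
```

```text
t: 28.52
eef_pos: [0.5572, -0.0434, 0.2686]
tool_rot: [-0.0, 0.999, 0.049, -0.0]
ft_force: [-0.5, 0.1, -3.7]
opening: 0.495
grasp_force: 62.8
shift cm [-0.03  0.18 13.86] turn 0.004 rows 2.217451205727224
```

```bash
python3 -m inch '[[[0,0.1,5],0],[[0,0.1,10],0],[[0,0.1,13],0],[[0,0.1,13.8],0],[[0,0.1,13.8],0],[[0,0.1,13.8],0],[[0,0.1,13.8],0]]' 
python3 - <<'E'
from h import *
go(.557,-.0452,.1197)
fixed(dict(IT,tall=(.557,-.045,.153,.035)),"5")
E
```

```text
t: 29.4
eef_pos: [0.5582, -0.0457, 0.132]
tool_rot: [0.0, 0.999, 0.048, 0.001]
ft_force: [0.9, 1.2, -3.8]
opening: 0.496
grasp_force: 62.8
shift cm [-0.12 -0.06  1.23] turn 0.002 rows 0.1983253817491485
scene reel circ 0.5483 0.0549 0.0429 mean [0.5486 0.0563 0.0902] 845
scene carton circ 0.5708 -0.1443 0.0397 mean [ 0.573  -0.143   0.1002] 400
scene short circ 0.4428 0.0423 0.0277 mean [0.4543 0.0538 0.1008] 42
scene tube circ 0.6478 -0.137 0.0224 mean [ 0.6489 -0.1362  0.1194] 113
scene tall circ 0.5632 -0.0412 0.031 mean [ 0.5693 -0.0409  0.1549] 76
side reel circ 0.5451 0.0531 0.0434 mean [0.5386 0.0538 0.0887] 593
side carton circ 0.5764 -0.1437 0.0499 mean [ 0.5658 -0.147   0.0985] 722
side short circ 0.44 0.039 0.0293 mean [0.438  0.0242 0.1014] 105
side tube circ 0.6446 -0.1385 0.0242 mean [ 0.6469 -0.1402  0.1179] 128
side tall circ 0.5519 -0.0491 0.0317 mean [ 0.5477 -0.0488  0.1548] 157
```

View pics/side5.png

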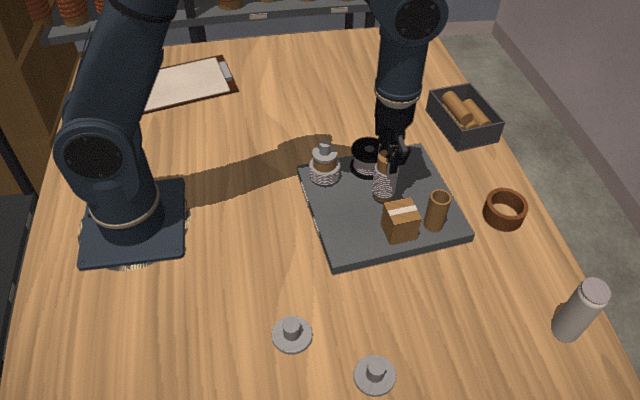

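The side view shows the tall spool at (383,185) between the reel (370,155) and the carton (400,222). The capped short spool is at (323,165) and the tube at (437,210). I lower the last 12 mm.

```bash
python3 -m inch '[[[-0.1,0,0.6],0],[[-0.1,0,1],0],[[-0.1,0,1.15],0],[[-0.1,0,1.22],0],[[-0.1,0,1.22],0]]' 
```

```text
t: 30.12
eef_pos: [0.5569, -0.0457, 0.1198]
tool_rot: [-0.0, 0.999, 0.048, 0.001]
ft_force: [-3.2, 0.6, 12.2]
opening: 0.496
grasp_force: 64.7
```

```bash
python3 -m inch '[[[0,0,0],0],[[0,0,0],0],[[0,0,0],0],[[0,0,0],0]]' 6.5
python3 -m inch '[[[0,0,-2],0],[[0,0,-7],0],[[0,0,-13],0],[[0,0,-16],0],[[0,0,-16],0],[[0,0,-16],0]]'
python3 -m inch '[[[0,40,-16],0],[[0,40,-16],0],[[0,40,-16],0],[[0,40,-16],0],[[0,40,-16],0],[[0,40,-16],0],[[0,40,-16],0],[[0,40,-16],0],[[0,40,-16],0],[[0,40,-16],0]]'
python3 - <<'E'
from h import *
fixed(dict(IT,short=(.442,.041,.135,.03),disc=(.442,.041,.11,.04),tall=(.557,-.045,.145,.035)),"6")
cv2.imwrite("pics/f.png",cv2.resize(cv2.imread("pics/scene6.png")[140:330,190:400],(660,597)))
E
```

```text
t: 30.62
eef_pos: [0.5565, -0.0458, 0.1185]
tool_rot: [-0.0, 0.999, 0.048, -0.0]
ft_force: [1.3, -0.4, 0.3]
opening: 0.762
grasp_force: 0.0
t: 31.38
eef_pos: [0.5561, -0.0457, 0.2779]
tool_rot: [-0.0, 0.999, 0.048, -0.001]
ft_force: [-0.2, 0.3, 0.2]
opening: 0.763
grasp_force: 0.0
t: 32.62
eef_pos: [0.5952, -0.4424, 0.4379]
tool_rot: [-0.001, 0.999, 0.049, -0.0]
ft_force: [-0.3, -0.2, -0.1]
opening: 0.761
grasp_force: 0.0
scene reel circ 0.5485 0.0544 0.0429 mean [0.5489 0.0564 0.0901] 851
scene carton circ 0.5672 -0.1427 0.0416 mean [ 0.568  -0.1422  0.1004] 471
scene short circ 0.4408 0.0417 0.0133 mean [0.4423 0.0419 0.134 ] 71
scene tube circ 0.6487 -0.1375 0.0225 mean [ 0.6486 -0.1364  0.1192] 104
scene disc circ 0.4432 0.0416 0.0288 mean [0.4453 0.0459 0.1086] 232
scene tall circ 0.5576 -0.0449 0.0228 mean [ 0.5579 -0.0434  0.1459] 227
side reel circ 0.5452 0.0537 0.0445 mean [0.5452 0.0534 0.0888] 709
side carton circ 0.5764 -0.1432 0.0499 mean [ 0.5662 -0.1467  0.0986] 721
side short circ 0.4392 0.0406 0.0135 mean [0.4397 0.0389 0.1326] 68
side tube circ 0.6451 -0.1392 0.0228 mean [ 0.6472 -0.1404  0.118 ] 130
side disc circ 0.4403 0.0391 0.0289 mean [0.4392 0.0335 0.1076] 235
side tall circ 0.556 -0.0469 0.0229 mean [ 0.5555 -0.0482  0.1446] 271
```

View pics/f.png

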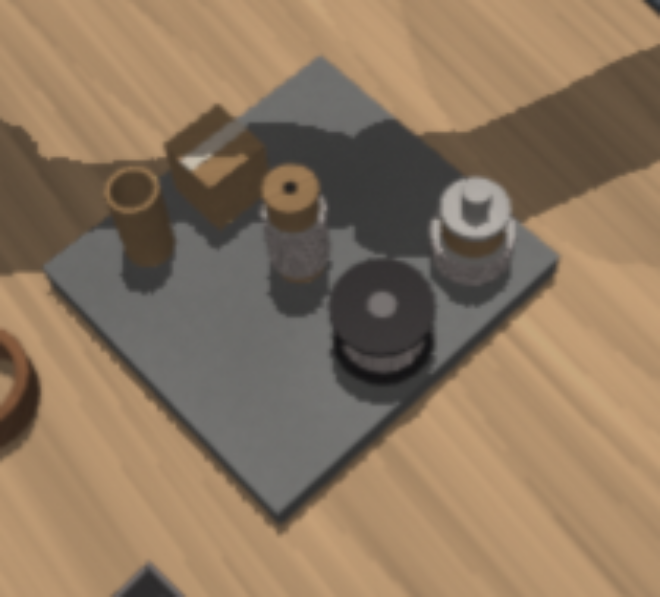

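In the enlarged final view everything stands upright: tube (140,215), carton (215,165), tall spool (295,225), reel (382,320), and the short spool with its cap (475,230). The reel and carton have not moved, and the measured positions match the goals, so I hand in.

```bash
python3 -c "
from cell import bot
print(bot.hand_in())"
```

```text
the job is handed in; nothing more can be done
None
```

The shelf board is restocked in the order asked and handed in at about 33 s of robot time, every piece measured within about 3 mm of its goal and the reel and carton unmoved; `hand_in()` gave no verdict.

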